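# Find the blind hole of a spacer and hold it hole-up

### The job

The square aluminium spacer on the bench has a blind hole in one end only. Find that end by feel: slide the spacer onto the level pin of the plug gauge until its end comes fully home against the gauge's block, then take it off again, turn it so that the hole looks straight up, and finish while holding it still like that in the gripper, its middle at least 16 cm above the bench, ready for its dowel to be dropped in. Leave the other parts on the bench where they are.

Things in the scene. Friction and masses are not known exactly. Their poses are not given: they have to be found in the camera images.
- spacer_mid (a point): Centre (half-way up and along) of the spacer, 23 mm above the bench at the start. Its x axis runs along the bar's length and points out of the end with the blind hole, level at the start, facing any way round.
- spacer: The spacer: plain aluminium square bar 46 x 46 x 76 mm, 0.22 to 0.45 kg, lying on its side. A round hole, 24 mm wide, 40 mm deep, is central in one end; the other end is closed. Both ends have four small dark dots at the corners. Grip it across its 46 mm sides. Origin at the centre of the side it lies on at the start; x axis out of the hole end.
- spacer_hole (a point): Centre of the mouth of the spacer's blind hole, 38 mm from the centre along the spacer's x axis. Same axes.
- gauge_seat (a point): Root of the gauge's pin, on the face of its block, 120 mm above the bench. The x axis points level into the block: the pin (round steel, 16 mm thick, 30 mm long) runs from here along minus x, and a spacer is pushed on along plus x. z is up.
- gauge: The plug gauge, fixed to the bench: dark steel base plate 100 x 90 x 10 mm, upright block 60 mm wide, 20 mm thick, top 144 mm above the bench, with the level pin on its face. The base plate reaches 15 mm out from the face under the pin and carries four bolt heads, 5 mm high. Origin on the bench straight below the pin's root; same axes as the pin's root.
- end_cap: Bystander: turned motor end cap, ring 58 mm across, 16 mm high, lying on the bench. Leave it alone. Origin at the centre of its underside.
- stator: Bystander: wound stator ring with copper coils, 58 mm across, 23 mm high. Leave it alone. Origin at the centre of its underside.
- rotor: Bystander: motor rotor, 41 mm core on a 115 mm long shaft, lying on the bench. Leave it alone. Origin at the centre of its underside.
- bearing: Bystander: ball bearing, 26 mm across, 8 mm high. Leave it alone. Origin at the centre of its underside.
- tape: Bystander: roll of black tape, 62 mm across, 19 mm high. Leave it alone. Origin at the centre of its underside.
- part_tray: Fixed obstacle: shallow grey open tray of motor parts, 200 x 300 mm, walls 38 mm high, between the spacer and the gauge, always at the same place. Origin at the centre of its underside, y along its 300 mm side. The bench to the robot's right of it, where the spacer starts (0.44 to 0.55 m ahead, 0.21 to 0.33 m to the right), is clear, for laying the spacer down.
- motor_half: Fixed obstacle: half-assembled motor standing on the bench near the gauge, 85 mm across, 80 mm high with a thin shaft above, always at the same place. Origin at the centre of its underside.

How it is judged:
By the outcome, as a careful person would: the job done as asked, in the order asked, and still so for the second after the job is handed in, while the arm keeps its last pose, push and grip.
It also fails if it takes over 72 s, if anything falls off the work surface, if the arm or the gripper's body presses on something with over 40 N, if the wrist force passes 120 N, or if a joint passes its speed limit or range.

### The arm

A 6-joint arm with a two-finger parallel gripper is mounted at the origin on the work surface; the furniture and walls round the work are solid. World frame = base frame: x ahead of the robot, y to its left, z up, the work surface at z = 0. Lengths are in m, angles in degrees, forces in N, time in s.
With the tool pointing down it reaches from about 0.4 to 0.825 m from the base axis. Payload 7 kg.
Tool frame: the origin (TCP) lies midway between the tips of the shut fingers; the grasp point (between the pads) lies hold_point_z behind it (hold_point_z is the distance from the TCP to the grasp point, in m); z points along the fingers, y is the line along which they close (so a half turn about z gives the same grasp; the last joint's range is limited). The gripper opens to 88 mm and grips with 3 to 60 N. Pads are 19 mm wide; open, the fingers measure 130 mm over their backs; the gripper's body (78 mm by 193 mm) begins 47 mm behind the grasp point.
Start: joints at [-59.181, 20.546, 0.682, 0, -70.136, -16.507], TCP at [0.167, -0.654, 0.227] pointing down, gripper open.
Joint ranges: [-176.03, 176.03], [-82.01, 121.73], [-58.28, 71.71], [-173.87, 95.51], [-174.79, -0.11], [-173.66, 173.66]. Speed limits (degrees/s): [136.94, 136.94, 172.46, 180, 180, 180].

### API

Orientations are given as [roll, pitch, yaw] about the fixed x, y, z axes, in that order (R = Rz(yaw) Ry(pitch) Rx(roll)).
In Python, from plant import * gives the robot as it stands.
- The arm moves only by the tool step_arm, never from a script. Its argument "steps" is a list that holds one entry, the list of rows, each a list of 6 numbers: the shift along the tool's x, y, z scaled (see below), then the turn, a rotation vector about the tool's x, y, z scaled (see below). In form: [[[tx, ty, tz, wx, wy, wz], ...]]. A call has 1 to 20 rows; each row is the pose to reach, as a shift and turn from the pose commanded when the call began, along the tool's axes at that moment; what a row does not reach only later rows make up. The controller multiplies each number of a shift by 100 mm and each number of a turn by 0.5 rad. A row lasts 1/10 s, in which the tool goes at most 50 mm and 8.59 degrees, less where a joint would pass 70% of its speed; a pose out of reach is approached as far as the arm can. A call with a number of a shift or a turn outside -1 to 1 is refused whole. A call with a gripper value outside its range is refused whole. "jaw" is the closure in counts, from 0 (fully open) to 255 (shut), set as the call begins (left out, the last holds). The fingers move at their own pace and stop on an object; the grip force is fixed at half the most. Time passes only in rows, so rows that repeat a pose let the fingers close. It gives the time, the measured TCP pose, the force, the opening and the grip force at its end, in the units of the state.
- get_obs(): the state, without advancing time (a new reading comes with each control period).
- snapshot(name): name is "scene" or "side" or "wrist"; returns (picture, depth): 420x560x3 uint8, red, green, blue; 420x560 float32, m along the optical axis (not along the pixel's ray), 0 where there is no reading.
- calibration(name): a dict with "mtx" (3x3 intrinsics, pixels), "rvec" (rotation vector, rad) and "tvec" (3), from world to camera coordinates, as OpenCV has them. Camera axes: x right, y down, z forward; pixel columns grow to the right and rows downward; lengths in m; the calibration is good to about 2 mm. A picture is of the moment at which its call begins: read the wrist's pose just before it. calibration takes no time and is no camera call; for the wrist camera it gives the pose at the moment of the call.
- close_job(): hands the job in; it is judged then, once.
The state is a dict: "clock": time; "joint_pos": joint angles; "qvel": joint speeds; "tau": joint torques, N m; "tool_pos": TCP position; "orientation": TCP orientation; "force": force on the tool from outside, world axes, zero at the start; "moment": the same for the moment, N m; "opening": finger opening in m; "gripper_force": force on a finger pad.
Only numpy, scipy, OpenCV 4.12 (cv2) and the standard library are available. Lean on these libraries where they do the work, as an engineer would, in place of code of your own. Each camera call takes 0.05 s, during which the arm holds its last target. There are 200 camera calls.

## Working session

There is one attempt and no reset: what is moved stays moved. The work goes in short steps, Python scripts to look and compute and a tool call to move; the robot and the scene stay as the last step left them, time stands still between calls to the robot, and variables do not carry over. Pictures are saved under pics/ and viewed, at most 10 in all, crops included, and the job is handed in when it is done.

Besides the shell and the picture viewer there is one more tool, called after "Call:" by a JSON object that holds its "fn" and its "kwargs", one argument or row to a line. step_arm: Moves the arm, as the interface text tells. Its arguments: {"type":"object","properties":{"steps":{"type":"array","items":{"type":"array","items":{"type":"array","items":{"type":"number","minimum":-1,"maximum":1}}}},"jaw":{"type":"number"}},"required":["steps"]}

```bash
ls; mkdir -p pics
python3 - <<'E'
from plant import *
import cv2
import numpy as np
o=get_obs(); print({k:np.round(v,3).tolist() if not isinstance(v,str) else v for k,v in o.items()})
for n in("scene","side","wrist"):
    c=calibration(n); p,d=snapshot(n); cv2.imwrite(f"pics/{n}0.png",p[:,:,::-1]); np.savez(f"pics/{n}0.npz",p=p,d=d,**c)
    R=cv2.Rodrigues(c["rvec"])[0]; print(n,(-R.T@c["tvec"].ravel()).round(3),R[2].round(2))
import plant; print([k for k in dir(plant) if k[0]!='_'])
E
```

```text
pics
{'clock': 0.0, 'joint_pos': [-59.181, 20.592, 0.634, -0.023, -70.137, -16.506], 'qvel': [-0.009, 0.076, -0.104, -0.043, -0.009, 0.032], 'tau': [0.002, -58.272, 29.305, 6.998, 0.007, -0.0], 'tool_pos': [0.167, -0.654, 0.226], 'orientation': [179.903, -0.006, -165.695], 'force': [0.264, 0.256, -0.318], 'moment': [0.003, 0.034, 0.021], 'gripper_force': 0.0, 'opening': 0.088}
scene [ 1.192 -0.952  0.886] [-0.5   0.64 -0.58]
side [ 0.049 -1.217  0.703] [ 0.34  0.83 -0.44]
wrist [ 0.101 -0.67   0.383] [ 0.24  0.06 -0.97]
['PlanningError', 'calibration', 'close_job', 'get_obs', 'hold_point_z', 'snapshot']
```

View pics/scene0.png

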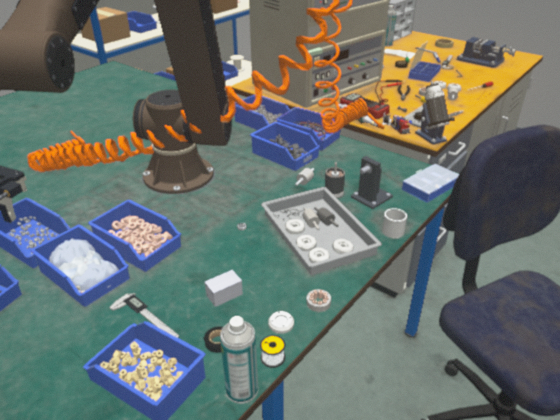

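View pics/side0.png

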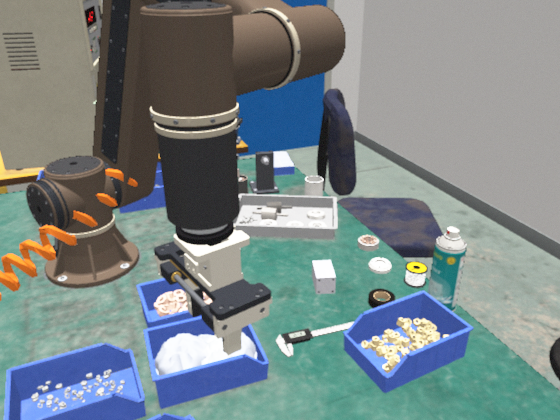

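The scene view shows the spacer at (224,288), the gauge at (371,185), the tray between them at (320,228), and the half motor at (335,180). In the side view the spacer is at (324,277) with dots on its near end, and the gauge at (264,172) with a pin-like bright dot at (265,158).

```bash
cat > h.py <<'E'
import numpy as np, cv2
def load(f):
    return dict(np.load(f))
def cloud(z):
    d=z['d']; K=z['mtx']; R=cv2.Rodrigues(z['rvec'])[0]; t=z['tvec'].ravel()
    v,u=np.mgrid[:d.shape[0],:d.shape[1]]
    P=np.stack([(u-K[0,2])*d/K[0,0],(v-K[1,2])*d/K[1,1],d],-1)
    W=(P-t)@R; W[d==0]=np.nan
    return W
def rect(xy):
    (c,s,a)=cv2.minAreaRect((xy*1000).astype(np.float32)); return np.round(c,1),np.round(s,1),round(a,1)
E
python3 - <<'E'
from h import *
for n in("scene","side"):
    z=load(f"pics/{n}0.npz"); W=cloud(z); x,y,h=W[...,0],W[...,1],W[...,2]
    m=(x>.42)&(x<.58)&(y>-.35)&(y<-.18)&(h>.04)&(h<.052)
    print(n,"spacer top",m.sum(),np.nanmedian(h[m]) if m.any() else 0, rect(W[m][:,:2]))
    m2=(x>.3)&(x<.9)&(y>0.02)&(y<.5)&(h>.1)&(h<.16)
    nl,lab,st,ce=cv2.connectedComponentsWithStats(m2.astype(np.uint8))
    for i in range(1,nl):
        if st[i,4]>15:
            q=W[lab==i]; print(st[i],q.min(0).round(3),q.max(0).round(3),np.median(q,0).round(3),rect(q[q[:,2]>.138][:,:2]) if (q[:,2]>.138).sum()>4 else '')
    p=z['p'][:,:,::-1]
    if n=="scene": crops=[p[145:215,320:410],p[260:310,195:255]]
    else: crops=[p[140:200,220:300],p[250:300,300:350]]
    cv2.imwrite(f"pics/c_{n}.png",np.hstack([cv2.resize(c,(390,360),interpolation=cv2.INTER_CUBIC) for c in crops]))
E
```

```text
scene spacer top 417 0.047006185342679946 (array([ 517.1, -320.7]), array([73.4, 51.5]), 71.7)
[322 108  29  25 271] [0.319 0.352 0.106] [0.383 0.5   0.159] [0.354 0.441 0.142] (array([352. , 426.6]), array([ 55.4, 149.6]), 3.8)
[325 118  12   6  40] [0.301 0.391 0.113] [0.326 0.482 0.148] [0.309 0.445 0.123] (array([321.8, 402.8]), array([23.5,  6.5]), 86.5)
[360 156  21  23 332] [0.546 0.212 0.1  ] [0.612 0.303 0.149] [0.583 0.245 0.128] (array([578.4, 251.7]), array([25.4, 62. ]), 83.5)
[450 178  25  40 398] [0.819 0.207 0.1  ] [0.9   0.309 0.16 ] [0.873 0.222 0.131] (array([860.5, 249.2]), array([ 24.7, 105.6]), 40.5)
side spacer top 282 0.04604308734609393 (array([ 517.6, -321.7]), array([72.4, 46.7]), 72.8)
[323 124  32  33 490] [0.821 0.205 0.1  ] [0.9   0.452 0.16 ] [0.864 0.243 0.13 ] (array([861. , 321.6]), array([ 73.4, 234.2]), 0.8)
[256 151  18  16 252] [0.549 0.208 0.1  ] [0.608 0.268 0.147] [0.574 0.242 0.127] (array([579. , 248.2]), array([27.1, 57.3]), 74.4)
```

```bash
cd pics; python3 -c "
import cv2,numpy as np
a=cv2.imread('c_scene.png');b=cv2.imread('c_side.png');cv2.imwrite('c.png',cv2.resize(np.vstack([a,b]),(650,600)))"
```

```text
(no output)
```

View pics/c.png

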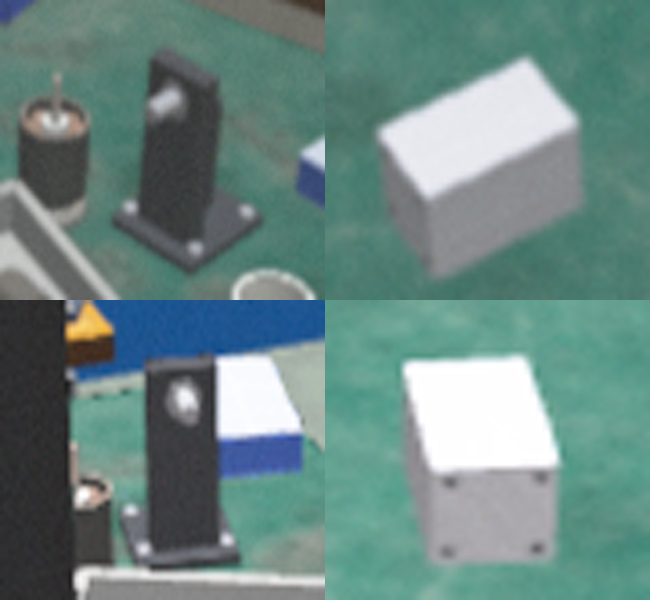

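The crops show the spacer's near end (bottom right) with four dots and no visible hole. The pin points towards −y, roughly at the side camera. I'll plan the approach to a point above the spacer.

```bash
cat >> h.py <<'E'
from scipy.spatial.transform import Rotation as Ro
def rot(rpy): return Ro.from_euler('xyz',rpy,degrees=True)
def plan(tp,trpy,p0=None,r0=None,lim=0.98):
    "print the calls (shift,turn in move units) from the present pose to a target"
    if p0 is None:
        import plant; o=plant.get_obs(); p0,r0=np.array(o['tool_pos']),rot(o['orientation'])
    tp=np.array(tp,float); rt=rot(trpy)
    while True:
        s=r0.inv().apply(tp-p0)/.1; w=(r0.inv()*rt).as_rotvec()/.5
        k=max(1,np.abs(s).max()/lim,np.abs(w).max()/lim); n=int(np.ceil(k-1e-6))
        c=np.round(np.r_[s,w]/n,2); print(n,c.tolist())
        p0=p0+r0.apply(c[:3]*.1); r0=r0*Ro.from_rotvec(c[3:]*.5)
        if n==1: break
    return p0,r0
E
python3 - <<'E'
from h import *
import plant; print(plant.hold_point_z)
W=cloud(load("pics/scene0.npz")); x,y,h=W[...,0],W[...,1],W[...,2]
def st(m,l): print(l,m.sum(),[np.nanpercentile(W[m][:,i],[1,50,99]).round(3).tolist() for i in range(3)])
st((x>.4)&(x<.54)&(y>.15)&(y<.4)&(h>.06)&(h<.2),'motor')
st((x>.35)&(x<.75)&(y>-.25)&(y<.25)&(h>.03)&(h<.05),'tray')
st((x>.5)&(x<.9)&(y>-.8)&(y<-.35)&(h>.1),'can')
m=(x>.42)&(x<.60)&(y>-.40)&(y<-.24)&(h>.04)&(h<.052); print(rect(W[m][:,:2]))
plan([.517,-.321,.25],[180,0,-108])
E
```

```text
0.0188
motor 272 [[0.445, 0.478, 0.506], [0.193, 0.222, 0.256], [0.061, 0.074, 0.11]]
tray 2097 [[0.36, 0.548, 0.745], [-0.136, 0.073, 0.246], [0.03, 0.04, 0.048]]
can 1594 [[0.702, 0.744, 0.763], [-0.532, -0.512, -0.47], [0.102, 0.162, 0.2]]
(array([ 516.4, -323. ]), array([78.2, 51.5]), 71.7)
5 [-0.84, 0.47, -0.05, 0.0, 0.0, -0.4]
4 [-0.92, 0.3, -0.05, 0.0, 0.0, -0.4]
3 [-0.96, 0.1, -0.05, 0.0, 0.0, -0.4]
2 [-0.96, -0.09, -0.04, 0.0, 0.0, -0.41]
1 [-0.93, -0.28, -0.05, 0.0, 0.0, -0.4]
```

Call:
{"fn": "step_arm", "kwargs": {
  "steps": [
    [[-0.42,0.23,-0.03,0,0,-0.2],[-0.84,0.47,-0.05,0,0,-0.4],[-0.84,0.47,-0.05,0,0,-0.4]]
  ],
  "jaw": 0
}}

```text
clock: 0.45
tool_pos: [0.2397, -0.5849, 0.232]
orientation: [-180.0, 0.1, -153.8]
force: [-0.3, -0.6, 1.0]
opening: 0.0875
gripper_force: 0.0
```

Call:
{"fn": "step_arm", "kwargs": {
  "steps": [
    [[-0.46,0.15,-0.03,0,0,-0.2],[-0.92,0.3,-0.05,0,0,-0.4],[-0.92,0.3,-0.05,0,0,-0.4]]
  ]
}}

```text
clock: 0.75
tool_pos: [0.3097, -0.5179, 0.237]
orientation: [-180.0, 0.1, -142.4]
force: [-0.9, 0.0, 0.5]
opening: 0.0873
gripper_force: 0.0
```

Call:
{"fn": "step_arm", "kwargs": {
  "steps": [
    [[-0.48,0.05,-0.03,0,0,-0.2],[-0.96,0.1,-0.05,0,0,-0.4],[-0.96,0.1,-0.05,0,0,-0.4]]
  ]
}}

```text
clock: 1.05
tool_pos: [0.3799, -0.4522, 0.2418]
orientation: [-180.0, 0.0, -130.9]
force: [-0.1, -0.6, 0.5]
opening: 0.0877
gripper_force: 0.0
```

Call:
{"fn": "step_arm", "kwargs": {
  "steps": [
    [[-0.48,-0.05,-0.02,0,0,-0.2],[-0.96,-0.09,-0.04,0,0,-0.41],[-0.96,-0.09,-0.04,0,0,-0.41]]
  ]
}}

```text
clock: 1.35
tool_pos: [0.4499, -0.3861, 0.2455]
orientation: [-180.0, 0.0, -119.2]
force: [-0.3, -0.8, -0.0]
opening: 0.0878
gripper_force: 0.0
```

Call:
{"fn": "step_arm", "kwargs": {
  "steps": [
    [[-0.46,-0.14,-0.03,0,0,-0.2],[-0.93,-0.28,-0.05,0,0,-0.4],[-0.93,-0.28,-0.05,0,0,-0.4],[-0.93,-0.28,-0.05,0,0,-0.4],[-0.93,-0.28,-0.05,0,0,-0.4]]
  ]
}}

```text
clock: 1.85
tool_pos: [0.5164, -0.3221, 0.2502]
orientation: [180.0, -0.0, -108.2]
force: [-0.5, -0.5, -0.1]
opening: 0.0875
gripper_force: 0.0
```

Run:
```python
from plant import *
from h import *
o=get_obs(); print(np.round(o['joint_pos'],1))
c=calibration("wrist"); p,d=snapshot("wrist"); cv2.imwrite("pics/w1.png",p[:,:,::-1]); z=dict(p=p,d=d,**c); W=cloud(z); h=W[...,2]
R=cv2.Rodrigues(c['rvec'])[0]; print((-R.T@c['tvec'].ravel()).round(3),R[2].round(2))
x,y=W[...,0],W[...,1]
m=(x>.42)&(x<.6)&(y>-.40)&(y<-.24)&(h>.042)&(h<.05)
m=cv2.morphologyEx(m.astype(np.uint8),cv2.MORPH_OPEN,np.ones((5,5)))>0
print(m.sum(),np.median(h[m]),rect(W[m][:,:2]))
```

```text
[-13.6  13.6  -6.    0.  -70.5  -4.6]
[ 0.495 -0.386  0.408] [ 0.08  0.24 -0.97]
2773 0.04564185712146649 (array([ 515.4, -323.9]), array([75.9, 46.1]), 72.3)
```

View pics/w1.png

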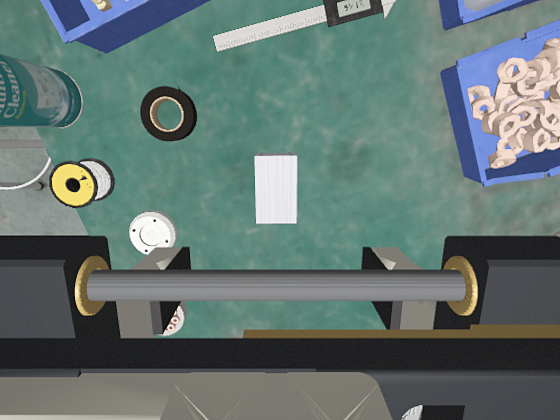

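The wrist view shows the spacer's top at about (276,189), near-centred and square to the fingers. The bar measures 75.9 x 46.1 mm at 46 mm height, which matches. Now I'll descend and grip.

```bash
python3 -c "
from h import *
plan([.5154,-.3239,.0065],[180,0,-107.7])"
```

```text
3 [0.01, 0.0, 0.81, 0.0, -0.0, -0.01]
2 [0.0, 0.0, 0.81, 0.0, -0.0, -0.0]
1 [0.01, 0.0, 0.82, 0.0, -0.0, -0.01]
```

Call:
{"fn": "step_arm", "kwargs": {
  "steps": [
    [[0.01,0,0.4,0,0,-0.01],[0.01,0,0.81,0,0,-0.01],[0.01,0,0.81,0,0,-0.01]]
  ]
}}

```text
clock: 2.2
tool_pos: [0.5125, -0.3219, 0.1643]
orientation: [179.5, 0.1, -108.0]
force: [-1.0, -0.3, -0.9]
opening: 0.0879
gripper_force: 0.0
```

Call:
{"fn": "step_arm", "kwargs": {
  "steps": [
    [[0,0,0.3,0,0,0],[0,0,0.6,0,0,0],[0,0,0.81,0,0,0],[0,0,0.81,0,0,0]]
  ]
}}

```text
clock: 2.6
tool_pos: [0.5154, -0.3228, 0.0876]
orientation: [179.8, -0.0, -107.9]
force: [-0.4, 0.5, 0.7]
opening: 0.0876
gripper_force: 0.0
```

Call:
{"fn": "step_arm", "kwargs": {
  "steps": [
    [[0.01,0,0.2,0,0,-0.01],[0.01,0,0.4,0,0,-0.01],[0.01,0,0.6,0,0,-0.01],[0.01,0,0.75,0,0,-0.01],[0.01,0,0.82,0,0,-0.01],[0.01,0,0.82,0,0,-0.01]]
  ]
}}

```text
clock: 3.2
tool_pos: [0.5171, -0.3239, 0.0075]
orientation: [-180.0, -0.0, -107.5]
force: [0.1, -0.1, 0.4]
opening: 0.0873
gripper_force: 0.0
```

Call:
{"fn": "step_arm", "kwargs": {
  "steps": [
    [[0,0,0,0,0,0],[0,0,0,0,0,0],[0,0,0,0,0,0],[0,0,0,0,0,0],[0,0,0,0,0,0],[0,0,0,0,0,0],[0,0,0,0,0,0],[0,0,0,0,0,0],[0,0,0,0,0,0],[0,0,0,0,0,0]]
  ],
  "jaw": 255
}}

```text
clock: 4.2
tool_pos: [0.5164, -0.3233, 0.0066]
orientation: [180.0, -0.0, -107.5]
force: [-0.9, 1.2, 4.3]
opening: 0.046
gripper_force: 30.0
```

Call:
{"fn": "step_arm", "kwargs": {
  "steps": [
    [[0,0,-0.1,0,0,0],[0,0,-0.3,0,0,0],[0,0,-0.6,0,0,0],[0,0,-0.9,0,0,0],[0,0,-0.9,0,0,0]]
  ]
}}

```text
clock: 4.7
tool_pos: [0.5192, -0.3243, 0.1012]
orientation: [-179.6, -0.0, -107.5]
force: [1.0, 0.0, -3.6]
opening: 0.0457
gripper_force: 30.0
```

```bash
python3 -c "
from h import *
plan([.578,.215,.33],[180,0,-97])"
```

```text
6 [-0.89, 0.17, -0.38, -0.0, -0.0, -0.06]
5 [-0.89, 0.15, -0.38, -0.0, -0.0, -0.06]
4 [-0.89, 0.12, -0.38, -0.0, -0.0, -0.06]
3 [-0.9, 0.09, -0.39, -0.0, -0.0, -0.06]
2 [-0.9, 0.07, -0.38, -0.01, -0.0, -0.06]
1 [-0.91, 0.04, -0.39, -0.0, -0.0, -0.07]
```

Call:
{"fn": "step_arm", "kwargs": {
  "steps": [
    [[-0.2,0.05,-0.1,0,0,-0.02],[-0.5,0.1,-0.24,0,0,-0.04],[-0.89,0.17,-0.38,0,0,-0.06]]
  ]
}}

```text
clock: 5.0
tool_pos: [0.5262, -0.233, 0.1338]
orientation: [179.9, -0.0, -105.9]
force: [1.5, 0.3, -4.6]
opening: 0.046
gripper_force: 30.0
```

Call:
{"fn": "step_arm", "kwargs": {
  "steps": [
    [[-0.44,0.07,-0.19,0,0,-0.03],[-0.89,0.15,-0.38,0,0,-0.06]]
  ]
}}

```text
clock: 5.2
tool_pos: [0.5362, -0.1421, 0.1722]
orientation: [179.9, -0.0, -104.1]
force: [1.9, 0.3, -3.6]
opening: 0.0459
gripper_force: 30.0
```

Call:
{"fn": "step_arm", "kwargs": {
  "steps": [
    [[-0.44,0.06,-0.19,0,0,-0.03],[-0.89,0.12,-0.38,0,0,-0.06]]
  ]
}}

```text
clock: 5.4
tool_pos: [0.5462, -0.0526, 0.2106]
orientation: [179.9, 0.0, -102.4]
force: [1.4, 0.2, -3.7]
opening: 0.0462
gripper_force: 30.0
```

Call:
{"fn": "step_arm", "kwargs": {
  "steps": [
    [[-0.45,0.05,-0.19,0,0,-0.03],[-0.9,0.09,-0.38,0,0,-0.06]]
  ]
}}

```text
clock: 5.6
tool_pos: [0.5566, 0.0373, 0.2487]
orientation: [179.9, 0.0, -100.6]
force: [1.6, -0.3, -4.6]
opening: 0.0459
gripper_force: 30.0
```

Call:
{"fn": "step_arm", "kwargs": {
  "steps": [
    [[-0.45,0.03,-0.19,0,0,-0.03],[-0.9,0.07,-0.38,0,0,-0.06]]
  ]
}}

```text
clock: 5.8
tool_pos: [0.5665, 0.1271, 0.2865]
orientation: [179.9, -0.0, -98.9]
force: [2.0, -0.5, -3.9]
opening: 0.0459
gripper_force: 30.0
```

Call:
{"fn": "step_arm", "kwargs": {
  "steps": [
    [[-0.45,0.02,-0.2,0,0,-0.03],[-0.7,0.03,-0.3,0,0,-0.05],[-0.91,0.04,-0.39,0,0,-0.07],[-0.91,0.04,-0.39,0,0,-0.07],[-0.91,0.04,-0.39,0,0,-0.07],[-0.91,0.04,-0.39,0,0,-0.07]]
  ]
}}

```text
clock: 6.4
tool_pos: [0.5769, 0.215, 0.3245]
orientation: [179.9, -0.1, -97.0]
force: [-0.2, -0.4, -4.3]
opening: 0.0456
gripper_force: 30.0
```

Run:
```python
from plant import *
from h import *
o=get_obs(); print(np.round(o['joint_pos'],1),o['tool_pos'],o['orientation'],o['force'],o['opening'])
c=calibration("wrist"); p,d=snapshot("wrist"); cv2.imwrite("pics/w2.png",p[:,:,::-1]); np.savez("pics/w2.npz",p=p,d=d,**c)
c=calibration("scene"); p,d=snapshot("scene"); cv2.imwrite("pics/s2.png",p[:,:,::-1]); np.savez("pics/s2.npz",p=p,d=d,**c)
```

```text
[ 38.6  12.5   2.1  -0.  -79.7 -45.5] [0.5769245  0.2150434  0.32452129] [ 1.79908735e+02 -5.62572174e-02 -9.69620580e+01] [-0.19009722 -0.41719876 -4.31658755] 0.04559261863717289
```

View pics/w2.png

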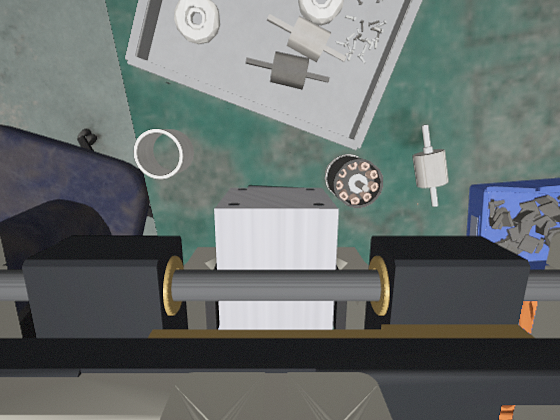

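The held spacer (275,265) hides the gauge. Its near end (275,196) is seen only edge-on. I'll go 13 cm further so the gauge comes into clear view.

Call:
{"fn": "step_arm", "kwargs": {
  "steps": [
    [[-0.3,0,-0.1,0,0,0],[-0.6,0,-0.2,0,0,0],[-1,0,-0.2,0,0,0]]
  ]
}}

```text
clock: 6.8
tool_pos: [0.5904, 0.3143, 0.348]
orientation: [-179.9, 0.1, -97.1]
force: [1.5, -0.4, -3.5]
opening: 0.0458
gripper_force: 30.0
```

Call:
{"fn": "step_arm", "kwargs": {
  "steps": [
    [[-0.2,0,0,0,0,0],[-0.3,0,0,0,0,0],[-0.3,0,0,0,0,0],[-0.3,0,0,0,0,0],[-0.3,0,0,0,0,0]]
  ]
}}

```text
clock: 7.3
tool_pos: [0.5932, 0.3436, 0.3459]
orientation: [-180.0, 0.0, -97.0]
force: [0.0, -0.1, -4.0]
opening: 0.0458
gripper_force: 30.0
```

Run:
```python
from plant import *
from h import *
o=get_obs(); print(np.round(o['joint_pos'],1),o['tool_pos'],o['orientation'])
c=calibration("wrist"); p,d=snapshot("wrist"); cv2.imwrite("pics/w3.png",p[:,:,::-1]); np.savez("pics/w3.npz",p=p,d=d,**c)
W=cloud(load("pics/w3.npz")); x,y,h=W[...,0],W[...,1],W[...,2]
m=(x>.5)&(x<.66)&(y>.15)&(y<.32)&(h>.138)&(h<.15)
print(m.sum(),np.median(W[m],0),rect(W[m][:,:2]))
m=(x>.5)&(x<.66)&(y>.15)&(y<.26)&(h>.108)&(h<.134)
print(m.sum()); q=W[m]; print(np.percentile(q,[2,50,98],axis=0).round(4)); print(rect(q[:,:2]))
```

```text
[ 46.3  19.1  13.7   0.  -84.6 -53.3] [0.59322503 0.34355627 0.34594484] [-1.79987248e+02  6.86678555e-04 -9.69851886e+01]
1142 [0.57812793 0.25353492 0.14323083] (array([578. , 253.5]), array([20. , 59.7]), 80.4)
419
[[0.5654 0.2148 0.1188]
 [0.5738 0.2283 0.1259]
 [0.5828 0.2427 0.1285]]
(array([580.8, 239.9]), array([57.5, 22.9]), 59.5)
```

View pics/w3.png

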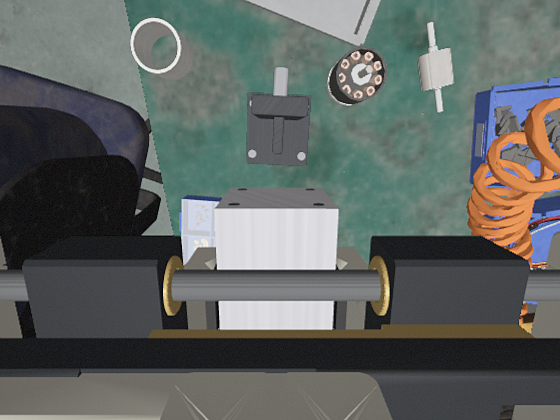

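The view shows the block top at (279,107) and the pin pointing up-image from (280,95) to (281,70). The block top measures 20.0 x 59.7 mm, and the pin's centre lies where the seat predicts within 1 mm. The push direction is yaw 80.4°.

```bash
python3 -c "
from h import *
p,r=plan([.5608,.1519,.22],[180,0,-99.6])
plan([.5608,.1519,.1036],[180,0,-99.6],p,r)"
```

```text
2 [0.97, 0.04, 0.63, -0.0, 0.0, 0.05]
1 [0.97, 0.02, 0.63, -0.0, 0.0, 0.04]
2 [0.0, 0.0, 0.58, -0.0, 0.0, 0.0]
1 [0.0, 0.0, 0.58, -0.0, 0.0, 0.0]
```

Call:
{"fn": "step_arm", "kwargs": {
  "steps": [
    [[0.3,0.01,0.2,0,0,0.02],[0.6,0.02,0.4,0,0,0.03],[0.97,0.04,0.63,0,0,0.05]]
  ]
}}

```text
clock: 7.65
tool_pos: [0.5775, 0.2479, 0.2825]
orientation: [-179.9, 0.1, -98.4]
force: [0.5, -0.1, -3.6]
opening: 0.0456
gripper_force: 30.0
```

Call:
{"fn": "step_arm", "kwargs": {
  "steps": [
    [[0.4,0.01,0.2,0,0,0.02],[0.7,0.02,0.45,0,0,0.03],[0.97,0.02,0.63,0,0,0.04],[0.97,0.02,0.63,0,0,0.04]]
  ]
}}

```text
clock: 8.05
tool_pos: [0.5588, 0.149, 0.2175]
orientation: [179.8, -0.1, -99.7]
force: [-0.1, 0.5, -4.9]
opening: 0.046
gripper_force: 30.0
```

Call:
{"fn": "step_arm", "kwargs": {
  "steps": [
    [[0,0,0.3,0,0,0],[0,0,0.6,0,0,0],[0,0,0.6,0,0,0],[0,0,0.6,0,0,0],[0,0,0.6,0,0,0]]
  ]
}}

```text
clock: 8.55
tool_pos: [0.5627, 0.1538, 0.1617]
orientation: [-179.8, 0.1, -99.5]
force: [0.5, -0.1, -4.4]
opening: 0.0459
gripper_force: 30.0
```

```bash
python3 -c "
from h import *
plan([.5608,.1519,.1036],[180,0,-99.6])"
```

```text
1 [0.02, 0.02, 0.58, -0.01, 0.0, 0.0]
```

Call:
{"fn": "step_arm", "kwargs": {
  "steps": [
    [[0.02,0.02,0.2,0,0,0],[0.02,0.02,0.4,0,0,0],[0.02,0.02,0.58,0,0,0],[0.02,0.02,0.58,0,0,0],[0.02,0.02,0.58,0,0,0],[0.02,0.02,0.58,0,0,0],[0.02,0.02,0.58,0,0,0]]
  ]
}}

```text
clock: 9.25
tool_pos: [0.5599, 0.1522, 0.103]
orientation: [-179.9, 0.1, -99.5]
force: [-0.5, 0.3, -3.7]
opening: 0.046
gripper_force: 30.0
```

Run:
```python
from h import *
import plant
o=plant.get_obs(); print(o['tool_pos'],o['orientation'],o['force'],o['moment'])
plan([.5608,.1519,.1036],[180,0,-99.6])
z=plant.calibration("side"); p,d=plant.snapshot("side"); 
c=plant.calibration("wrist"); p2,d2=plant.snapshot("wrist")
W=cloud(dict(p=p2,d=d2,**c)); x,y,h=W[...,0],W[...,1],W[...,2]
m=(abs(x-.56)<.06)&(abs(y-.15)<.07)&(h>.135)&(h<.15)
print(m.sum(),np.median(h[m]),rect(W[m][:,:2]))
cv2.imwrite("pics/sd4.png",cv2.resize(p[120:240,200:340,::-1],None,fx=4,fy=4))
```

```text
[0.55991128 0.15216074 0.10303371] [-1.79892875e+02  8.74187858e-02 -9.94973096e+01] [-0.52645187  0.31933188 -3.73475137] [ 0.08878776  0.06223096 -0.0051584 ]
1 [0.0, -0.01, -0.01, -0.0, 0.0, 0.0]
11774 0.14177008532611934 (array([557. , 138.9]), array([52.2, 53.9]), 80.7)
```

View pics/sd4.png

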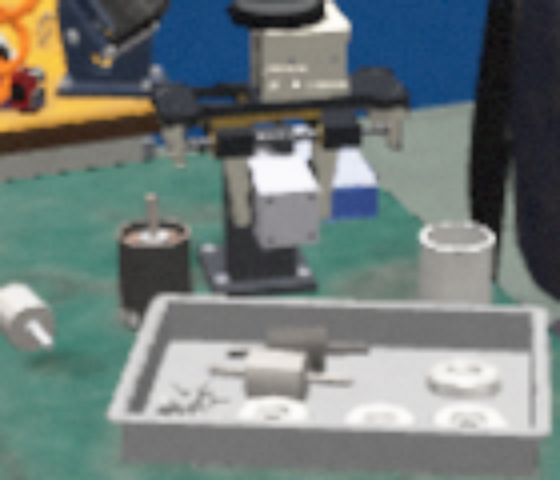

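The spacer is held level in line with the gauge, its near end blank. I'll advance gently past the pin tip, which is expected after about 25 mm, and check the force.

Call:
{"fn": "step_arm", "kwargs": {
  "steps": [
    [[-0.05,-0.01,0,0,0,0],[-0.1,-0.01,0,0,0,0],[-0.15,-0.01,0,0,0,0],[-0.19,-0.01,0,0,0,0],[-0.21,-0.01,0,0,0,0],[-0.23,-0.01,0,0,0,0],[-0.24,-0.01,0,0,0,0],[-0.25,-0.01,0,0,0,0],[-0.26,-0.01,0,0,0,0],[-0.27,-0.01,0,0,0,0],[-0.28,-0.01,0,0,0,0],[-0.28,-0.01,0,0,0,0]]
  ]
}}

```text
clock: 10.55
tool_pos: [0.5648, 0.1792, 0.1016]
orientation: [-180.0, 0.0, -99.5]
force: [-0.3, 0.4, -4.1]
opening: 0.0461
gripper_force: 30.0
```

Call:
{"fn": "step_arm", "kwargs": {
  "steps": [
    [[0,0,-0.02,0,0,0],[-0.02,0,-0.02,0,0,0],[-0.03,0,-0.02,0,0,0],[-0.04,0,-0.02,0,0,0],[-0.05,0,-0.02,0,0,0],[-0.06,0,-0.02,0,0,0],[-0.07,0,-0.02,0,0,0],[-0.07,0,-0.02,0,0,0]]
  ]
}}

```text
clock: 11.35
tool_pos: [0.5659, 0.1862, 0.1035]
orientation: [180.0, 0.0, -99.5]
force: [0.2, 0.7, -3.7]
opening: 0.0457
gripper_force: 30.0
```

No force 10 mm past the tip, so the hole is at this end. I'll continue home.

Call:
{"fn": "step_arm", "kwargs": {
  "steps": [
    [[-0.03,-0.01,0,0,0,0],[-0.06,-0.01,0,0,0,0],[-0.09,-0.01,0,0,0,0],[-0.12,-0.01,0,0,0,0],[-0.15,-0.01,0,0,0,0],[-0.17,-0.01,0,0,0,0],[-0.18,-0.01,0,0,0,0],[-0.19,-0.01,0,0,0,0],[-0.2,-0.01,0,0,0,0],[-0.2,-0.01,0,0,0,0]]
  ]
}}

```text
clock: 12.35
tool_pos: [0.5702, 0.2056, 0.1036]
orientation: [-180.0, 0.0, -99.5]
force: [0.3, -0.1, -4.4]
opening: 0.0457
gripper_force: 30.0
```

Call:
{"fn": "step_arm", "kwargs": {
  "steps": [
    [[-0.005,0,0,0,0,0],[-0.01,0,0,0,0,0],[-0.015,0,0,0,0,0],[-0.02,0,0,0,0,0],[-0.02,0,0,0,0,0],[-0.02,0,0,0,0,0]]
  ]
}}

```text
clock: 12.95
tool_pos: [0.5703, 0.2067, 0.1036]
orientation: [180.0, -0.1, -99.5]
force: [-0.2, -4.9, -1.6]
opening: 0.0458
gripper_force: 30.0
```

Contact came at 55.6 mm of travel against 55 expected. I'll press slightly more to be sure it is fully home and flush.

Call:
{"fn": "step_arm", "kwargs": {
  "steps": [
    [[-0.01,0,0,0,0,0],[-0.02,0,0,0,0,0],[-0.025,0,0,0,0,0],[-0.025,0,0,0,0,0],[-0.025,0,0,0,0,0],[-0.025,0,0,0,0,0]]
  ]
}}

```text
clock: 13.55
tool_pos: [0.5702, 0.2067, 0.1036]
orientation: [179.9, -0.3, -99.6]
force: [0.4, -15.0, 1.1]
opening: 0.0461
gripper_force: 30.0
```

Run:
```python
from h import *
import plant
o=plant.get_obs(); print(np.round(o['joint_pos'],1),np.round(o['force'],1),np.round(o['moment'],2),o['tool_pos'])
c=plant.calibration("side"); p,d=plant.snapshot("side"); np.savez("pics/sd5.npz",p=p,d=d,**c)
W=cloud(dict(p=p,d=d,**c)); x,y,h=W[...,0],W[...,1],W[...,2]
m=(abs(x-.57)<.03)&(y>.13)&(y<.19)&(h>.105)&(h<.135)
q=W[m]; u=np.array([.1668,.986]); s=(q[:,:2]-[.5763,.2436])@u; print(m.sum(),np.percentile(s,[5,25,50,75]).round(4))
```

```text
[ 38.4  20.3 -17.2   0.1 -52.8 -48.1] [  0.4 -15.    1.1] [-4.78 -0.07 -0.09] [0.57016201 0.20670633 0.10363072]
137 [-0.0817 -0.0788 -0.0767 -0.0743]
```

The spacer is home: its rear end is 76.7 mm from the block face, and the push reads 15 N. Now back straight off, then raise and carry to open space.

Call:
{"fn": "step_arm", "kwargs": {
  "steps": [
    [[0.02,0,0,0,0,0],[0.05,0,0,0,0,0],[0.08,0,0,0,0,0],[0.12,0,0,0,0,0],[0.16,0,0,0,0,0],[0.22,0,0,0,0,0],[0.28,0,0,0,0,0],[0.36,0,0,0,0,0],[0.46,0,0,0,0,0],[0.58,0,0,0,0,0],[0.7,0,0,0,0,0],[0.7,0,0,0,0,0]]
  ]
}}

```text
clock: 14.8
tool_pos: [0.5587, 0.139, 0.1036]
orientation: [180.0, -0.0, -99.6]
force: [0.3, 0.2, -4.4]
opening: 0.0459
gripper_force: 30.0
```

```bash
python3 -c "
from h import *
plan([.58,0.0,.38],[180,0,-99.6])"
```

```text
3 [0.45, -0.15, -0.92, 0.0, -0.0, 0.0]
2 [0.44, -0.15, -0.92, 0.0, -0.0, 0.0]
1 [0.45, -0.14, -0.92, 0.0, -0.0, 0.0]
```

Call:
{"fn": "step_arm", "kwargs": {
  "steps": [
    [[0.1,-0.05,-0.2,0,0,0],[0.25,-0.1,-0.5,0,0,0],[0.45,-0.15,-0.92,0,0,0]]
  ]
}}

```text
clock: 15.1
tool_pos: [0.5656, 0.0934, 0.1947]
orientation: [179.8, -0.1, -99.5]
force: [2.3, 0.4, -3.8]
opening: 0.0458
gripper_force: 30.0
```

Call:
{"fn": "step_arm", "kwargs": {
  "steps": [
    [[0.22,-0.07,-0.46,0,0,0],[0.44,-0.15,-0.92,0,0,0]]
  ]
}}

```text
clock: 15.3
tool_pos: [0.5735, 0.0485, 0.2867]
orientation: [-180.0, 0.0, -99.5]
force: [1.7, 0.7, -4.0]
opening: 0.0458
gripper_force: 30.0
```

Call:
{"fn": "step_arm", "kwargs": {
  "steps": [
    [[0.15,-0.05,-0.35,0,0,0],[0.3,-0.1,-0.7,0,0,0],[0.45,-0.14,-0.92,0,0,0],[0.45,-0.14,-0.92,0,0,0]]
  ]
}}

```text
clock: 15.7
tool_pos: [0.5815, 0.0011, 0.3809]
orientation: [-179.6, 0.1, -99.6]
force: [-0.7, 0.3, -4.3]
opening: 0.0457
gripper_force: 30.0
```

Call:
{"fn": "step_arm", "kwargs": {
  "steps": [
    [[0,0,0,0,-0.2,0],[0,0,0,0,-0.4,0],[0,0,0,0,-0.6,0],[0,0,0,0,-0.8,0],[0,0,0,0,-0.8,0],[0,0,0,0,-0.8,0]]
  ]
}}

```text
clock: 16.3
tool_pos: [0.5801, 0.0019, 0.3757]
orientation: [179.9, 22.8, -99.7]
force: [0.7, 0.4, -3.6]
opening: 0.046
gripper_force: 30.0
```

```bash
python3 -c "
from h import *
import plant
o=plant.get_obs(); print(np.round(o['joint_pos'],1),o['tool_pos'],rot(o['orientation']).as_matrix().round(3),o['opening'])"
```

```text
[  3.6   7.8   8.1 -22.3 -85.2 -12.4] [0.58005276 0.00192118 0.37566629] [[-0.155 -0.986  0.063]
 [-0.909  0.167  0.383]
 [-0.388  0.002 -0.922]] 0.046018192515903784
```

Tilting as intended: the hole side is rising and j4 is going negative with ample range. I'll continue the remaining 67°.

Call:
{"fn": "step_arm", "kwargs": {
  "steps": [
    [[0,0,0,0,-0.2,0],[0,0,0,0,-0.4,0],[0,0,0,0,-0.6,0],[0,0,0,0,-0.78,0],[0,0,0,0,-0.78,0]]
  ]
}}

```text
clock: 16.8
tool_pos: [0.5797, 0.002, 0.3738]
orientation: [179.5, 45.3, -100.0]
force: [0.2, -0.5, -4.4]
opening: 0.0462
gripper_force: 30.0
```

Call:
{"fn": "step_arm", "kwargs": {
  "steps": [
    [[0,0,0,0,-0.2,0],[0,0,0,0,-0.4,0],[0,0,0,0,-0.6,0],[0,0,0,0,-0.78,0],[0,0,0,0,-0.78,0]]
  ]
}}

```text
clock: 17.3
tool_pos: [0.5797, 0.0027, 0.373]
orientation: [178.7, 67.6, -100.7]
force: [-0.1, -0.2, -5.3]
opening: 0.0458
gripper_force: 30.0
```

Call:
{"fn": "step_arm", "kwargs": {
  "steps": [
    [[0,0,0,0,-0.2,0],[0,0,0,0,-0.4,0],[0,0,0,0,-0.6,0],[0,0,0,0,-0.75,0],[0,0,0,0,-0.75,0],[0,0,0,0,-0.75,0],[0,0,0,0,-0.75,0]]
  ]
}}

```text
clock: 18.0
tool_pos: [0.5804, 0.0038, 0.3778]
orientation: [-173.3, 88.8, -92.6]
force: [-0.0, -0.7, -4.1]
opening: 0.0462
gripper_force: 30.0
```

Run:
```python
from h import *
import plant
o=plant.get_obs(); M=rot(o['orientation']).as_matrix(); print(np.round(o['joint_pos'],1),o['tool_pos'],M.round(3),o['opening'])
# turn bringing -x_tool to straight up
a=-M[:,0]; w=np.cross(a,[0,0,1]); print("fix turn (units)",(M.T@w/.5).round(3), "tilt deg",np.degrees(np.arcsin(np.linalg.norm(w))))
p,d=plant.snapshot("scene"); cv2.imwrite("pics/s6.png",p[:,:,::-1])
```

```text
[ -32.4   27.3    5.4  -79.9 -110.8   24.1] [0.58042665 0.00376914 0.37776525] [[-0.001 -0.987  0.163]
 [-0.021  0.163  0.986]
 [-1.    -0.002 -0.021]] 0.04615525821536465
fix turn (units) [-0.    -0.042  0.005] tilt deg 1.201867885518704
```

View pics/s6.png

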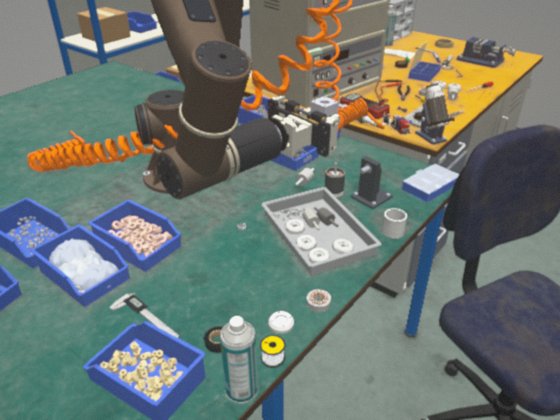

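The scene view shows the arm holding the spacer at (325,108) with the hole visible in its top; the other parts are untouched. I'll correct the last 1.2° of tilt and settle.

Call:
{"fn": "step_arm", "kwargs": {
  "steps": [
    [[0,0,0,0,-0.04,0],[0,0,0,0,-0.04,0],[0,0,0,0,-0.04,0],[0,0,0,0,-0.04,0],[0,0,0,0,-0.04,0],[0,0,0,0,-0.04,0],[0,0,0,0,-0.04,0],[0,0,0,0,-0.04,0],[0,0,0,0,-0.04,0],[0,0,0,0,-0.04,0]]
  ]
}}

```text
clock: 19.05
tool_pos: [0.5803, 0.0029, 0.3768]
orientation: [0.4, 89.8, 80.9]
force: [-0.4, 0.2, -4.5]
opening: 0.0458
gripper_force: 30.0
```

Run:
```python
from h import *
import plant
o=plant.get_obs(); M=rot(o['orientation']).as_matrix(); print(M[2].round(4),np.abs(o['qvel']).max(),o['gripper_force'])
c=plant.calibration("scene"); p,d=plant.snapshot("scene"); W=cloud(dict(d=d,**c))
q=W[95:125,305:345].reshape(-1,3); q=q[(abs(q[:,0]-.58)<.04)&(abs(q[:,1]-0)<.05)]; print(len(q),np.nanpercentile(q[:,2],[5,50,95]))
cv2.imwrite("pics/s7.png",cv2.resize(p[80:150,280:370,::-1],None,fx=6,fy=6,interpolation=cv2.INTER_CUBIC))
```

```text
[-1.      0.      0.0042] 0.0882458873899592 29.996227584779263
523 [0.38269673 0.40604123 0.41615928]
```

View pics/s7.png

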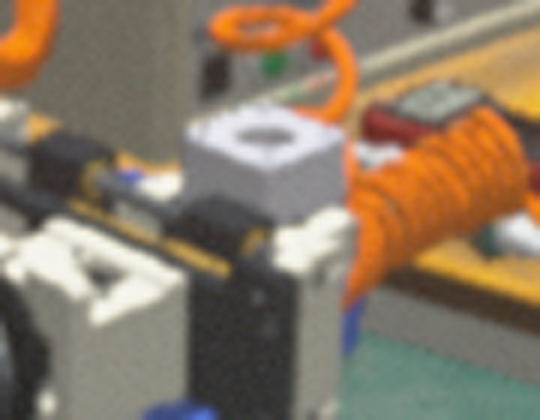

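The crop shows the hole in the level top face at (265,135), facing straight up and held still. I'm handing in.

```bash
python3 -c "
from plant import *
print(close_job())"
```

```text
the job is handed in; nothing more can be done
None
```

The job is handed in: the spacer went fully home on the pin hole-end first, came off again, and is held still with its hole straight up (0.2° off vertical), its middle about 0.38 m above the bench.

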